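Lock the tape unwinder before its roll is changed

ROBOT

A 6-joint arm with a two-finger parallel gripper is mounted at the origin on a cart in front of the work surface, level with it; the furniture and walls round the work are solid. World frame = base frame: x ahead of the robot, y to its left, z up, the work surface at z = 0. Lengths are in m, angles in rad, forces in N, time in s.
With the tool pointing down it reaches from about 0.425 to 0.95 m from the base axis. Payload 3.5 kg.
Tool frame: the origin (TCP) lies at the very end of the fingers, on their centre line; the grasp point (between the pads) lies 19 mm behind it; z points along the fingers, y is the line along which they close (so a half turn about z gives the same grasp; the last joint's range is limited). The gripper opens to 85 mm and grips with 20 to 120 N. Pads are 22 mm wide; open, the fingers measure 114 mm over their backs; the gripper's body (76 mm by 85 mm) begins 54 mm behind the grasp point. The pads swing forward as they close: fully open they stand 13 mm farther back than shut.
Start: joints at [-1.451, 0.286, 1.577, -0, 1.279, -0.15], TCP at [0.18, -0.651, 0.231] pointing down, gripper open.
Joint ranges: [-2.77, 2.77], [-0.9, 2.22], [0.21, 2.48], [-1.53, 4.67], [0.24, 2.81], [-2.84, 2.84]. Speed limits (rad/s): [2.79, 2.79, 3.14, 3.14, 3.14, 3.14].

INTERFACE

Orientations are given as a unit quaternion [x, y, z, w].
In Python, from plant import ctrl gives the robot as it stands.
- The arm moves only by the tool inch_along, called after "Request:" in YAML: its name, and indented under it one key for each argument. Schema: {"type":"object","properties":{"deltas":{"type":"array","items":{"type":"number"},"minItems":7,"maxItems":70},"squeeze":{"type":"number"},"only":{"type":"string"},"quiet":{"type":"boolean"},"lines":{"type":"string"}},"required":["deltas"],"additionalProperties":false}. deltas is one flat list of numbers that holds 1 to 10 rows one after another, with no inner brackets; each row has 7 numbers: dx, dy, dz in parts of the range, where 1.0 means 0.6 m, then a rotation vector rx, ry, rz in parts of the range, where 1.0 means pi rad, then the opening from 0.0 (shut) to 1.0 (fully open); each row is the pose to reach, as a shift and turn from the pose commanded when the call began, along the tool's axes at that moment; what a row does not reach only later rows make up. A row lasts 1/8 s, in which the tool goes at most 0.0625 m and 0.188 rad, less where a joint would pass 70% of its speed; a pose out of reach is approached as far as the arm can. The fingers move at their own pace and stop on an object; squeeze is the grip in N (left out, the last holds). Time passes only in rows, so rows that do not move let the fingers close. The tool returns the time, the measured TCP pose, the force, the opening and the grip force at its end. only (a regular expression) keeps the lines of the reply that match it, lines (a string "A,B") keeps lines A to B, and quiet returns only ok. Input that does not fit is refused with a message, and nothing moves.
- ctrl.get_state(): the state, without advancing time (a new reading comes with each control period).
- ctrl.read_camera(name): name is "scene" or "top" or "wrist"; returns a dict with "pixels" (480x640x3 uint8, red, green, blue), "camera_matrix" (3x3 intrinsics, pixels), "dist_coeffs" ([k1, k2, p1, p2, k3] as OpenCV has them; the pictures are not rectified), "xyz" and "orientation" of the camera in the world. Camera axes: x right, y down, z forward; pixel columns grow to the right and rows downward; lengths in m; the calibration is good to about 2 mm. A picture is of the moment at which its call begins. There is no depth.
- ctrl.sign_off(): hands the job in; it is judged then, once.
The state is a dict: "time": time; "qpos": joint angles; "dq": joint speeds; "joint_efforts": joint torques, N m; "eef_pos": TCP position; "tcp_rot": TCP orientation; "contact_force": force on the tool from outside, world axes, zero at the start; "wrist_torque": the same for the moment, N m; "opening": opening from 0.0 (shut) to 1.0 (fully open); "finger_force": force on a finger pad.
Only numpy, scipy, OpenCV 4.12 (cv2) and the standard library are available. Lean on these libraries where they do the work, as an engineer would, in place of code of your own. Each camera call takes 0.05 s, during which the arm holds its last target. There are 200 camera calls.

TASK

Lock the tape unwinder for a roll change: push its platter round (the black hand knob is there for that) until the slot in the rim faces the steel lock bar, then push the bar by its turned-up tab into the slot until it is fully home. Only push, pick nothing up: the tape roll stays sitting on the platter, and the spare roll, the marker and the tape gun stay where they lie.

Things in the scene. Friction and masses are not known exactly. Their poses are not given: they have to be found in the camera images.
- unwinder: The tape unwinder's fixed base, a dark steel plate 190 x 290 x 7 mm, firmly held. Origin on the worktop under the platter's axis; z up. The lock bar lies over the base's -y axis and slides along its +y, toward the platter's axis. The bar's guide (40 mm wide, from y = -0.186 to -0.114 m) is 41 mm high with its screw heads.
- platter (a joint): Angle of the platter about the vertical axis through the unwinder's origin, rad, anticlockwise seen from above, without end stops. 0 (or any whole turn) = its slot faces the lock bar exactly. It turns with light friction (0.05 N m) and stays where it is left.
- slot (a point): Mid-width of the slot's mouth, 95 mm from the axis, 28 mm above the worktop; turns with the platter. The platter is an aluminium disc, 200 mm diameter, 8 mm thick, upper face 32 mm above the worktop, with this one slot in its rim: 18 mm wide, cut 36 mm deep toward the axis, its mouth chamfered.
- lock_line (a point): Fixed point of the base on the lock bar's line, 95 mm from the axis, 28 mm above the worktop: where the slot's mouth (slot) must stand for the bar to enter.
- knob (a point): Centre of the top of the black hand knob, an upright post of 18 mm diameter and 40 mm height on the platter, straight across the axis from the slot, 80 mm from the axis; its top is 72 mm above the worktop. Turns with the platter.
- bar (a joint): Travel of the steel lock bar toward the platter's axis, m: 0 = drawn back, its nose 6 mm clear of the platter's rim (it starts within 3 mm of this); 0.038 = fully home against its stop, its nose 32 mm inside the rim. Sliding takes about 2 to 4 N; it stays where it is left.
- bar_nose (a point): Tip of the lock bar's nose, 28 mm above the worktop, 106 mm from the axis when drawn back, 68 mm when home. The bar is flat steel, 14 mm wide, 8 mm high, level with the platter; its nose tapers to 5 mm and draws the slot into line if its mouth is less than about 6 mm off. Elsewhere the rim stops it.
- tab (a point): Middle of the outer face of the lock bar's turned-up thumb tab (26 mm wide, 5 mm thick, standing up from the bar to 66 mm above the worktop); this point is 55 mm above the worktop. Push this face along the base's +y to drive the bar in. 236 mm from the axis when the bar is drawn back, 198 mm when home.
- roll: Brown roll of packing tape, 103 mm diameter, 48 mm high, lying loose on the platter round the grey core chuck; its top is 80 mm above the worktop (the chuck with its screw reaches 88 mm). Origin at the centre of its underside.
- spare_roll: Bystander: cream roll of packing tape, 110 mm diameter, 50 mm high, lying flat and loose on the worktop. Origin at the centre of its underside.
- marker: Bystander: black-and-white capped marker pen, 120 mm long, 15 mm thick, lying loose on the worktop. Origin at the middle of its underside.
- tape_gun: Bystander: red hand tape dispenser with a black handle, 284 x 119 x 68 mm, lying loose on its side. Origin at the middle of its underside.

How it is judged:
On the way, in this order (a step that is already met when the one before it is completed fails the run):
1. the platter's slot has been turned to face the lock bar (mouth within 10 mm of the bar's line), the bar still out of it (horizontal distance between slot and lock_line below 0.01 m and value of joint bar below 0.02 m), for 0.2 s.
2. the lock bar has been pushed fully home into the slot (value of joint bar above 0.0355 m and horizontal distance between slot and lock_line below 0.005 m), for 0.2 s.
At the end, for the whole second after the job is handed in: The lock bar is home in the slot (within 2.5 mm of its stop), the slot stands on the bar's line within 5 mm, the platter is at rest, and the tape roll still sits flat on the platter (within 12 mm of its centre) (all of step 2 and velocity of joint platter between -0.05 and 0.05 rad/s and z of roll in the frame of unwinder between 0.028 and 0.038 m and horizontal distance between roll and unwinder below 0.012 m); the robot touches nothing.
It fails at once if the tape roll is lifted off or knocked from the platter (z of roll in the frame of unwinder above 0.044 m or horizontal distance between roll and unwinder above 0.02 m).
It fails at once if the spare roll, the marker or the tape gun is displaced by more than 20 mm (distance of any of spare_roll, marker, tape_gun from where it was at the start of the episode above 0.02 m).
It also fails if it takes over 56 s, if anything falls off the work surface, if the arm or the gripper's body presses on something with over 40 N, if the wrist force passes 120 N, or if a joint passes its speed limit or range.

## Working session

There is one attempt and no reset: what is moved stays moved. The work goes in short steps, Python scripts to look and compute and a tool call to move; the robot and the scene stay as the last step left them, time stands still between calls to the robot, and variables do not carry over. Pictures are saved under pics/ and viewed, at most 13 in all, crops included, and the job is handed in when it is done.

```bash
ls; mkdir -p pics
```

Create h.py:
```python
import numpy as np,cv2
from scipy.spatial.transform import Rotation as R
from plant import ctrl
def snap(n,f):
    c=ctrl.read_camera(n); cv2.imwrite(f,c["pixels"][:,:,::-1]); 
    np.savez(f"cam_{n}.npz",K=c["camera_matrix"],d=c["dist_coeffs"],p=c["xyz"],q=c["orientation"]); return c
def unproj(n,uv,z):
    c=np.load(f"cam_{n}.npz"); u=cv2.undistortPoints(np.array([[uv]],float),c["K"],c["d"])[0,0]
    r=R.from_quat(c["q"]).apply([u[0],u[1],1]); return c["p"]+r*(z-c["p"][2])/r[2]
def proj(n,P):
    c=np.load(f"cam_{n}.npz"); Q=R.from_quat(c["q"]).inv().apply(np.array(P)-c["p"])
    return cv2.projectPoints(Q.reshape(-1,1,3),np.zeros(3),np.zeros(3),c["K"],c["d"])[0][:,0]
```

Run:
```python
from h import *
for n in("top","scene"):
    c=snap(n,f"pics/{n}0.png"); print(n,c["xyz"],c["orientation"])
print(ctrl.get_state())
```

```text
pics
plant.py
top [ 0.32504855 -0.18175689  1.1082833 ] [ 0.71496471 -0.6922897   0.07895364 -0.05767804]
scene [-0.01382559  0.6732498   1.05204477] [-0.24965978  0.88327487 -0.38033361  0.11332183]
{'time': 0.1, 'qpos': array([-1.45099643e+00,  2.87114757e-01,  1.57806641e+00,  1.01398232e-06,
        1.27859546e+00, -1.50000756e-01]), 'dq': array([-0.00037281, -0.00304978, -0.0031931 ,  0.00053282, -0.00082911,
        0.0005241 ]), 'joint_efforts': array([-3.35207151e-04, -4.07297301e+01, -2.93700582e+01, -2.10915082e-04,
        3.39794999e-03, -9.58143175e-06]), 'eef_pos': array([ 0.17986885, -0.64996326,  0.23004099]), 'tcp_rot': array([ 9.90914170e-01,  1.34491318e-01,  1.69740725e-05, -1.09185126e-03]), 'contact_force': array([-0.90072372,  0.54228722, -0.72515242]), 'wrist_torque': array([ 0.05731857, -0.04717852,  0.02841487]), 'finger_force': 0.0, 'opening': 0.9992340936130417}
```

View pics/top0.png

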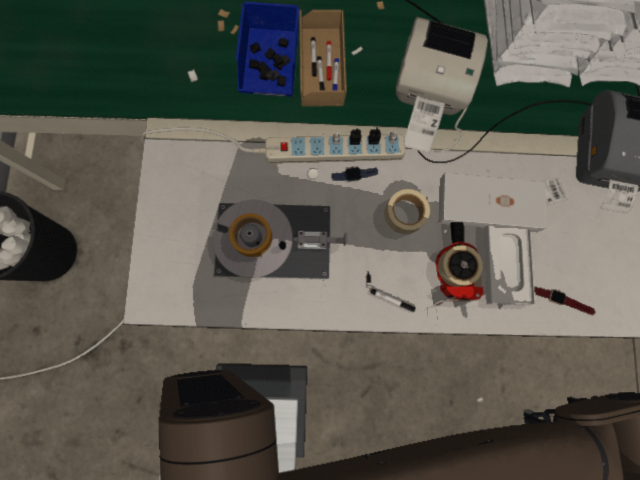

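View pics/scene0.png

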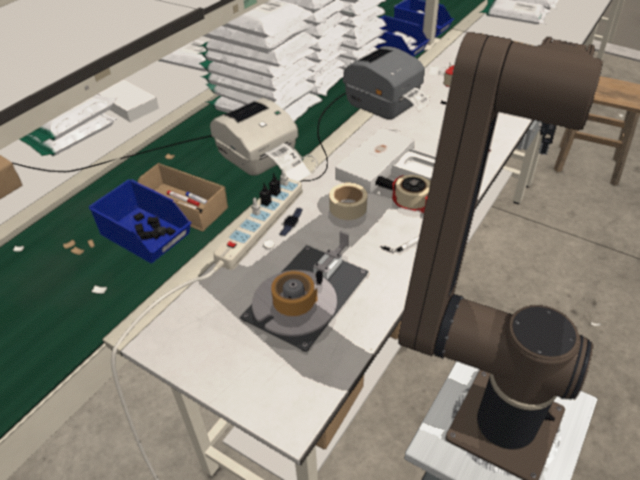

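The top view shows the platter at about (253,238), the knob near (282,244), the bar running right to its tab near (343,240), and the marker and spare roll further right. I'll enlarge this area.

Run:
```python
from h import *
i=cv2.imread("pics/top0.png")[190:290,205:365]; cv2.imwrite("pics/c1.png",cv2.resize(i,None,fx=5,fy=5,interpolation=cv2.INTER_CUBIC))
for uv,z in (((250,234),.088),((282,244),.072),((343,240),.066),((330,205),.007),((330,278),.007),((390,299),.01),((408,212),.05)): print(uv,unproj("top",uv,z))
```

```text
(250, 234) [ 0.53481777 -0.03351571  0.088     ]
(282, 244) [ 0.51627365 -0.1095101   0.072     ]
(343, 240) [ 0.53252013 -0.25693891  0.066     ]
(330, 205) [ 0.63635223 -0.22522767  0.007     ]
(330, 278) [ 0.44505691 -0.23026378  0.007     ]
(390, 299) [ 0.39659495 -0.38260289  0.01      ]
(408, 212) [ 0.61358224 -0.42102234  0.05      ]
```

View pics/c1.png

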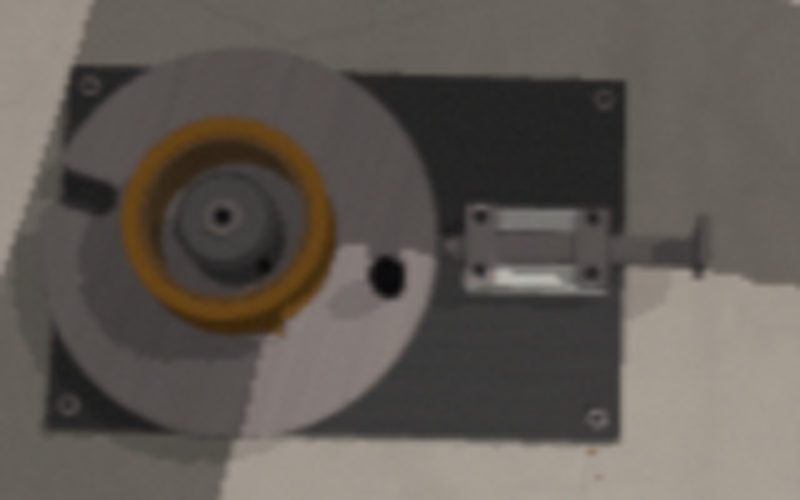

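Run:
```python
from h import *
g=lambda u,v,z: unproj("top",(205+u/5-.4,190+v/5-.4),z)[:2]
C=[g(*p,.007) for p in((80,67),(625,80),(618,440),(45,430))]
print("edges",[np.linalg.norm(C[i]-C[(i+1)%4]) for i in range(4)])
rim=np.array([g(*p,.032) for p in((240,48),(437,240),(240,437),(47,250),(375,90),(385,375),(110,385))])
A=np.c_[2*rim,np.ones(len(rim))]; s=np.linalg.lstsq(A,(rim**2).sum(1),rcond=None)[0]
c=s[:2]; print("axis rim",c,"r",np.sqrt(s[2]+c@c),"chuck",g(222,216,.088))
d=C[2]-C[1]; x=-d/np.linalg.norm(d) # base +-x along right edge
y=(C[0]-C[1])/np.linalg.norm(C[0]-C[1]); print("y dir",y,np.cross(x,y),"x edge",x)
tab=g(703,243,.066); print("tab",tab,"yaw via tab",(c-tab)/np.linalg.norm(c-tab),np.linalg.norm(c-tab))
k=g(387,268,.072); sl=g(66,188,.030); print("knob",k,np.linalg.norm(k-c),np.degrees(np.arctan2(*(k-c)[::-1])),"slot",sl,np.linalg.norm(sl-c),np.degrees(np.arctan2(*(sl-c)[::-1])))
```

Add to h.py:
```python
def delta(p,yaw):
    """tool-axis shift and rz to reach world p with tool y axis at yaw (deg), tool down"""
    s=ctrl.get_state(); T=R.from_quat(s["tcp_rot"]); a=np.radians(yaw)
    Y=np.array([np.cos(a),np.sin(a),0]); Z=np.array([0,0,-1.]); G=R.from_matrix(np.c_[np.cross(Y,Z),Y,Z])
    print(np.round(T.inv().apply(np.array(p)-s["eef_pos"]),4),np.round((T.inv()*G).as_rotvec(),4))
```

```bash
python3 -c "
from h import *
delta((.518,-.111,.13),0)"
```

```text
[ 0.4695 -0.4291  0.1011] [-0.0016 -0.0017 -1.301 ]
```

Careful with the scale: shifts go in shares of 0.6 m and turns go in shares of pi rad. That gives: 0.4695 m is 0.7825, -0.429 m is -0.715, -1.3 rad is -0.4138.

Request:
inch_along:
  deltas: [0.0783,-0.0717,0,0,0,-0.0414,0.6,0.1567,-0.1433,0,0,0,-0.0828,0.35,0.235,-0.215,0,0,0,-0.1241,0.35,0.3133,-0.2867,0,0,0,-0.1655,0.35,0.3917,-0.3583,0,0,0,-0.2069,0.35,0.47,-0.4283,0,0,0,-0.2483,0.35,0.5483,-0.5,0.0333,0,0,-0.2897,0.35,0.6267,-0.5717,0.0667,0,0,-0.331,0.35,0.705,-0.6433,0.1,0,0,-0.3724,0.35,0.7825,-0.715,0.1333,0,0,-0.4138,0.35]

```text
time: 1.35
eef_pos: [0.5071, -0.1286, 0.1575]
tcp_rot: [0.706, 0.708, -0.0, 0.0]
contact_force: [0.8, -0.1, 0.7]
opening: 0.351
finger_force: 0.0
```

Request:
inch_along:
  deltas: [0,0,0,0,0,0,0.35,0,0,0,0,0,0,0.35]

```text
time: 1.6
eef_pos: [0.5064, -0.1304, 0.1579]
tcp_rot: [0.707, 0.707, -0.0, -0.0]
contact_force: [0.0, 0.3, 0.6]
opening: 0.352
finger_force: 0.0
```

Run:
```python
from h import *
s=ctrl.get_state();print(s['eef_pos'],s['qpos'],s['opening'])
delta((.518,-.111,.13),0)
c=snap("wrist","pics/w1.png")
```

```text
[ 0.50635628 -0.13040963  0.15792977] [-4.46053138e-01  2.52891105e-02  2.01208783e+00 -4.65499157e-04
  1.10489422e+00 -4.45332932e-01] 0.35204741010331214
[0.0194 0.0117 0.0279] [-0.0008  0.0001 -0.0005]
```

View pics/w1.png

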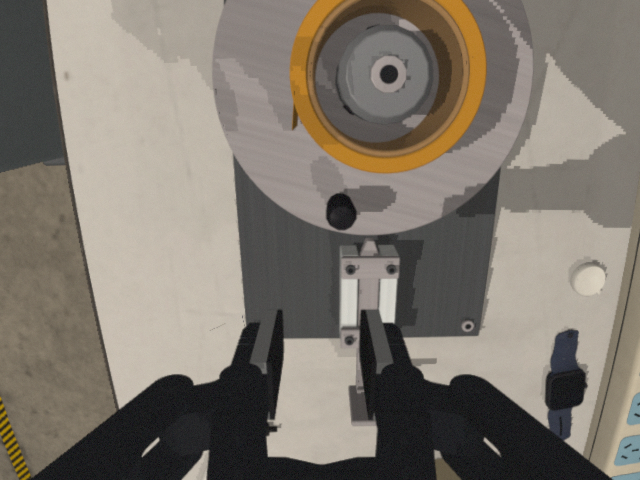

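The wrist view shows the knob at about (341,210), the chuck screw at (389,74), the nose at (370,240) and the tab at (362,390). I'll check the model against this closer view.

Run:
```python
from h import *
g=lambda u,v,z: unproj("wrist",(u,v),z)[:2]
print("cam",np.load("cam_wrist.npz")["p"])
rim=np.array([g(*p,.032) for p in((214,90),(223,128),(250,180),(300,222),(369,235),(430,224),(490,183),(525,115))])
s=np.linalg.lstsq(np.c_[2*rim,np.ones(len(rim))],(rim**2).sum(1),rcond=None)[0]
c=s[:2]; print("axis rim",c,np.sqrt(s[2]+c@c),"screw",g(389,74,.088),"nose",g(370,239,.028))
print("tab top ends",g(352,424,.066),g(376,424,.066),g(350,387,.066))
a,b=g(246,338,.007),g(479,335,.007);print("base corners",a,b,a-b)
P=lambda q:proj("wrist",np.array(q))
for an in(-103,-105,-107):
    k=c+.08*np.array([np.cos(np.radians(an)),np.sin(np.radians(an))]); print(an,k,P([[*k,.072],[*k,.032]]).round(0).tolist())
```

```text
cam [ 0.50625733 -0.04545248  0.30017921]
axis rim [ 0.53880739 -0.03456217] 0.09881413174601639 screw [ 0.53879346 -0.03237317] nose [ 0.53977256 -0.1361635 ]
tab top ends [ 0.52802601 -0.26361719] [ 0.54533617 -0.26381891] [ 0.52572033 -0.23072033]
base corners [ 0.44429621 -0.22849567] [ 0.63618321 -0.22670994] [-0.191887   -0.00178573]
-103 [ 0.52081131 -0.11251177] [[347.0, 224.0], [343.0, 207.0]]
-105 [ 0.51810187 -0.11183623] [[342.0, 223.0], [339.0, 206.0]]
-107 [ 0.51541766 -0.11106655] [[338.0, 222.0], [335.0, 205.0]]
```

Scaled: 0.112 m is 0.1867, 0.08 m is 0.1333.

Request:
inch_along:
  deltas: [0.0328,0.0195,0.0333,0,0,0,0.35,0.0328,0.0195,0.0833,0,0,0,0.35,0.0328,0.0195,0.1333,0,0,0,0.35,0.0328,0.0195,0.1867,0,0,0,0.35,0.0328,0.0195,0.1867,0,0,0,0.35,0.0328,0.0195,0.1867,0,0,0,0.35]

```text
time: 2.4
eef_pos: [0.519, -0.1123, 0.0477]
tcp_rot: [0.708, 0.706, 0.0, 0.001]
contact_force: [0.4, -1.0, 0.2]
opening: 0.353
finger_force: 0.0
```

Run:
```python
from h import *
s=ctrl.get_state();print(s['eef_pos'],s['qpos'],s['opening'])
snap("wrist","pics/w2.png")
# arc plan: tool x=world y, tool y=world x; knob -105 -> 90 clockwise (165deg), tool yaw -150
c=np.array([.539,-.0335]); p0=c+.081*np.array([np.cos(np.radians(-105)),np.sin(np.radians(-105))])
for i in range(1,21):
    a=np.radians(-105-165*i/20); p=c+.081*np.array([np.cos(a),np.sin(a)])
    d=p-p0; print(i,np.round([d[1],d[0],np.radians(150)*i/20],4).tolist())
```

```text
[ 0.51903583 -0.11226182  0.04774228] [-4.04142445e-01  2.03536165e-01  2.04983581e+00 -8.97066016e-05
  8.85876396e-01 -4.01279355e-01] 0.352584732822204
1 [0.0038, -0.011, 0.1309]
2 [0.0092, -0.0214, 0.2618]
3 [0.016, -0.0308, 0.3927]
4 [0.024, -0.0392, 0.5236]
5 [0.0332, -0.0464, 0.6545]
6 [0.0434, -0.0521, 0.7854]
7 [0.0542, -0.0564, 0.9163]
8 [0.0656, -0.059, 1.0472]
9 [0.0772, -0.06, 1.1781]
10 [0.0888, -0.0593, 1.309]
11 [0.1002, -0.057, 1.4399]
12 [0.1112, -0.053, 1.5708]
13 [0.1215, -0.0475, 1.7017]
14 [0.1308, -0.0406, 1.8326]
15 [0.1391, -0.0324, 1.9635]
16 [0.1462, -0.0232, 2.0944]
17 [0.1518, -0.0129, 2.2253]
18 [0.1559, -0.002, 2.3562]
19 [0.1584, 0.0093, 2.4871]
20 [0.1592, 0.021, 2.618]
```

View pics/w2.png

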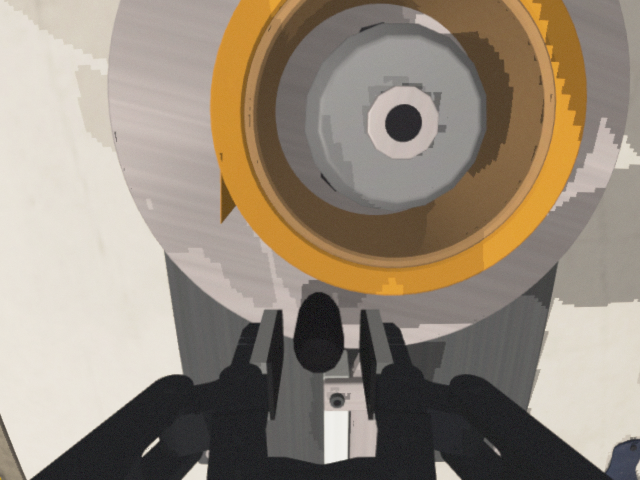

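Scaled: -0.0564 m is -0.094, -0.0543 m is -0.0905, 0.916 rad is 0.2916.

Request:
inch_along:
  deltas: [0.003,-0.0092,0,0,0,0.0207,0.35,0.0063,-0.0183,0,0,0,0.0417,0.35,0.0153,-0.0357,0,0,0,0.0834,0.35,0.0267,-0.0513,0,0,0,0.1251,0.35,0.04,-0.0653,0,0,0,0.1668,0.35,0.0553,-0.0773,0,0,0,0.2085,0.35,0.0723,-0.0868,0,0,0,0.2499,0.35,0.0812,-0.0905,0,0,0,0.2706,0.35,0.0903,-0.094,0,0,0,0.2916,0.35,0.0903,-0.094,0,0,0,0.2916,0.35]

```text
time: 3.7
eef_pos: [0.463, -0.0569, 0.0479]
tcp_rot: [0.947, 0.322, 0.001, 0.001]
contact_force: [0.2, 0.3, -0.1]
opening: 0.347
finger_force: 0.0
```

Run:
```python
from h import *
s=ctrl.get_state();print(s['qpos'],s['contact_force'])
c=np.array([.539,-.0335]); d=s['eef_pos'][:2]-c;print(np.linalg.norm(d),np.degrees(np.arctan2(d[1],d[0])),"expected",-105-165*.35)
snap("wrist","pics/w3.png")
```

```text
[-3.40389459e-01  6.87453871e-02  2.20314732e+00  1.26866503e-05
  8.66413543e-01  5.75593686e-01] [ 0.18419493  0.3284886  -0.06588967]
0.07954486421654981 -162.86656470165153 expected -162.75
```

View pics/w3.png

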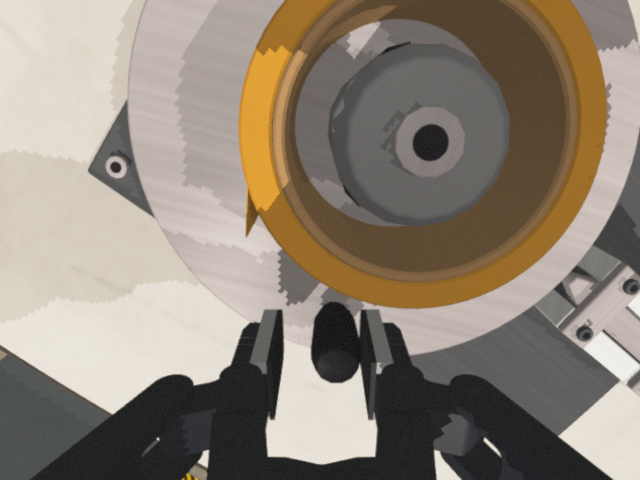

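The knob sits between the pads at (335,345) and is following. I'll plan the rest of the arc in the new tool axes, with about 4° extra for the play.

Run:
```python
from h import *
s=ctrl.get_state();T=R.from_quat(s['tcp_rot'])
c=np.array([.539,-.0335]); a0,a1=-162.8,-274
for i in range(0,15):
    a=np.radians(a0+(a1-a0)*i/14); p=c+.0805*np.array([np.cos(a),np.sin(a)])
    d=T.inv().apply([*(p-s['eef_pos'][:2]),0]); print(i,np.round([d[0],d[1],np.radians(97.5)*i/14],4).tolist())
```

```text
0 [-0.0008, -0.0003, 0.0]
1 [0.0038, -0.0104, 0.1215]
2 [0.0097, -0.0199, 0.2431]
3 [0.0169, -0.0284, 0.3646]
4 [0.0252, -0.0358, 0.4862]
5 [0.0345, -0.0421, 0.6077]
6 [0.0445, -0.0469, 0.7293]
7 [0.0551, -0.0504, 0.8508]
8 [0.0661, -0.0524, 0.9724]
9 [0.0772, -0.0528, 1.0939]
10 [0.0883, -0.0517, 1.2155]
11 [0.0991, -0.049, 1.337]
12 [0.1095, -0.0449, 1.4586]
13 [0.1192, -0.0394, 1.5801]
14 [0.128, -0.0326, 1.7017]
```

Scaled: 0.0606 m is 0.101, 0.0551 m is 0.0918, 0.91 rad is 0.2897.

Request:
inch_along:
  deltas: [0.0025,-0.0088,0,0,0,0.0191,0.35,0.0063,-0.0173,0,0,0,0.0385,0.35,0.0162,-0.0332,0,0,0,0.0773,0.35,0.0282,-0.0473,0,0,0,0.1162,0.35,0.042,-0.0597,0,0,0,0.1547,0.35,0.0575,-0.0702,0,0,0,0.1935,0.35,0.0742,-0.0782,0,0,0,0.232,0.35,0.0918,-0.084,0,0,0,0.2709,0.35,0.101,-0.0858,0,0,0,0.2897,0.35,0.101,-0.0858,0,0,0,0.2897,0.35]

```text
time: 5.0
eef_pos: [0.4795, 0.021, 0.0469]
tcp_rot: [0.992, -0.127, 0.001, 0.0]
contact_force: [1.1, -0.4, -0.4]
opening: 0.346
finger_force: 0.0
```

Run:
```python
from h import *
s=ctrl.get_state();T=R.from_quat(s['tcp_rot'])
c=np.array([.539,-.0335]); d=s['eef_pos'][:2]-c;print(s['qpos'][5],np.linalg.norm(d),np.degrees(np.arctan2(d[1],d[0])))
a0,a1=np.degrees(np.arctan2(d[1],d[0])),86
for i in range(1,7):
    a=np.radians(a0+(a1-a0)*i/6); p=c+.0805*np.array([np.cos(a),np.sin(a)])
    d=T.inv().apply([*(p-s['eef_pos'][:2]),0]); print(i,np.round([d[0],d[1],np.radians(45)*i/6],4).tolist())
```

```text
1.657223894236598 0.08069145941584979 137.51295064747444
1 [0.0066, -0.0101, 0.1309]
2 [0.0145, -0.0192, 0.2618]
3 [0.0236, -0.0271, 0.3927]
4 [0.0338, -0.0335, 0.5236]
5 [0.0449, -0.0383, 0.6545]
6 [0.0565, -0.0414, 0.7854]
```

Scaled: 0.0507 m is 0.0845, 0.0449 m is 0.0748, 0.72 rad is 0.2292.

Request:
inch_along:
  deltas: [0.0055,-0.0083,0,0,0,0.0207,0.35,0.011,-0.0168,0,0,0,0.0417,0.35,0.0242,-0.032,0,0,0,0.0834,0.35,0.0393,-0.0452,0,0,0,0.1251,0.35,0.0563,-0.0558,0,0,0,0.1668,0.35,0.065,-0.06,0,0,0,0.1875,0.35,0.0748,-0.0638,0,0,0,0.2085,0.35,0.0845,-0.0663,0,0,0,0.2292,0.35,0.0845,-0.0663,0,0,0,0.2292,0.35,0.0845,-0.0663,0,0,0,0.2292,0.35]

```text
time: 6.25
eef_pos: [0.5378, 0.0465, 0.0464]
tcp_rot: [0.884, -0.468, 0.0, -0.0]
contact_force: [-0.7, 0.4, -0.1]
opening: 0.349
finger_force: 0.0
```

Run:
```python
from h import *
s=ctrl.get_state()
c=np.array([.539,-.0335]); d=s['eef_pos'][:2]-c;print(s['qpos'][5],np.linalg.norm(d),np.degrees(np.arctan2(d[1],d[0])))
c=snap("top","pics/t2.png")
i=c["pixels"][190:290,205:365,::-1]; a=cv2.resize(i,None,fx=4,fy=4,interpolation=cv2.INTER_CUBIC); cv2.imwrite("pics/c2.png",a)
snap("wrist","pics/w4.png")
```

```text
2.4440423413693098 0.08004738353287803 90.87876609699923
```

View pics/c2.png

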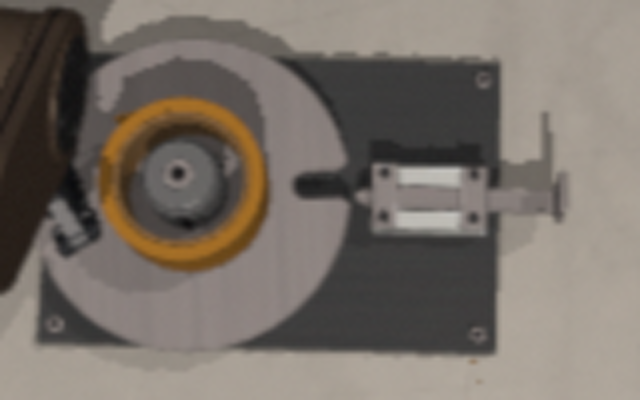

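The slot mouth is at crop pixel (345,184) and the bar line at v≈196. That leaves about 8 mm at the mouth, or roughly 5° more clockwise.

Run:
```python
from h import *
g=lambda u,v,z: unproj("top",(205+u/4-.4,190+v/4-.4),z)[:2]
print("mouth",g(345,184,.032),"root",g(300,186,.032),"nose",g(362,196,.032),"tab",g(564,196,.066))
for a in(87,86,85,84):
    p=np.array([.539,-.0335])+.0805*np.array([np.cos(np.radians(a)),np.sin(np.radians(a))]); print(a); 
    y=np.degrees(np.arctan2(*R.from_quat(ctrl.get_state()['tcp_rot']).as_matrix()[[1,0],1])); delta((*p,.0464),y-91+a)
```

```text
mouth [ 0.54589476 -0.12789144] root [ 0.54360443 -0.09975315] nose [ 0.5385911  -0.13887466] tab [ 0.53622832 -0.26322387]
87
[ 0.003  -0.0047 -0.0001] [-0.      0.      0.0698]
86
[ 0.0038 -0.0058 -0.0001] [-0.      0.      0.0873]
85
[ 0.0047 -0.0069 -0.0001] [-0.      0.      0.1047]
84
[ 0.0056 -0.008  -0.0001] [-0.      0.      0.1222]
```

Scaled: -0.0053 m is -0.0088, 0.0034 m is 0.0057, 0.078 rad is 0.0248.

Request:
inch_along:
  deltas: [0.0028,-0.0043,0,0,0,0.0127,0.35,0.0057,-0.0088,0,0,0,0.0248,0.35,0.0057,-0.0088,0,0,0,0.0248,0.35,0.0057,-0.0088,0,0,0,0.0248,0.35]

```text
time: 6.85
eef_pos: [0.544, 0.047, 0.0463]
tcp_rot: [0.864, -0.503, -0.0, -0.0]
contact_force: [-0.6, 0.7, 0.2]
opening: 0.347
finger_force: 0.0
```

Run:
```python
from h import *
c=snap("top","pics/t3.png")
i=c["pixels"][215:260,260:340,::-1]; cv2.imwrite("pics/c3.png",cv2.resize(i,None,fx=8,fy=8,interpolation=cv2.INTER_CUBIC))
```

```text
(no output)
```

View pics/c3.png

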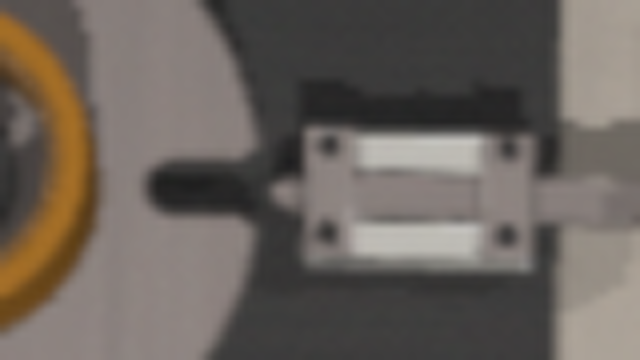

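The slot centre is at v≈188 and the bar line at v≈191, so they agree within about 1 mm. Now I lift off the knob, shut the fingers and go behind the tab.

Scaled: -0.11 m is -0.1833, -0.06 m is -0.1.

Request:
inch_along:
  deltas: [0,0,-0.0333,0,0,0,0.35,0,0,-0.1,0,0,0,0.35,0,0,-0.1833,0,0,0,0.35,0,0,-0.1833,0,0,0,0.35]

```text
time: 7.4
eef_pos: [0.5474, 0.0467, 0.1617]
tcp_rot: [0.864, -0.503, 0.005, -0.002]
contact_force: [-0.5, 0.4, -0.2]
opening: 0.35
finger_force: 0.0
```

Run:
```python
from h import *
delta((.538,-.305,.157),0)
```

```text
[0.301  0.1821 0.005 ] [ 0.005  -0.0135 -2.6244]
```

Scaled: 0.301 m is 0.5017, 0.27 m is 0.45, -1.8 rad is -0.573.

Request:
inch_along:
  deltas: [0.05,0.03,0,0,0,-0.0573,0,0.1,0.06,0,0,0,-0.1146,0,0.15,0.09,0,0,0,-0.1719,0,0.2,0.1217,0,0,0,-0.2292,0,0.25,0.1517,0,0,0,-0.2865,0,0.3,0.1817,0,0,0,-0.3438,0,0.35,0.2117,0,0,0,-0.4011,0,0.4,0.2433,0,0,0,-0.4584,0,0.45,0.2733,0,0,0,-0.5157,0,0.5017,0.3033,0,0,0,-0.573,0]

```text
time: 8.65
eef_pos: [0.5338, -0.3053, 0.1548]
tcp_rot: [0.93, 0.367, -0.0, -0.001]
contact_force: [0.3, 0.7, 0.7]
opening: -0.002
finger_force: 0.0
```

Request:
inch_along:
  deltas: [0,0,0,0,0,-0.0573,0,0,0,0,0,0,-0.1146,0,0,0,0,0,0,-0.1719,0,0,0,0,0,0,-0.2292,0,0,0,0,0,0,-0.2623,0,0,0,0,0,0,-0.2623,0]

```text
time: 9.4
eef_pos: [0.534, -0.3043, 0.155]
tcp_rot: [0.708, 0.706, -0.0, -0.001]
contact_force: [1.0, 0.5, -0.6]
opening: 0.0
finger_force: 0.0
```

Run:
```python
from h import *
delta((.538,-.305,.045),0)
snap("wrist","pics/w5.png")
```

```text
[-0.0009  0.0042  0.1099] [-0.0015 -0.0013 -0.0019]
```

View pics/w5.png

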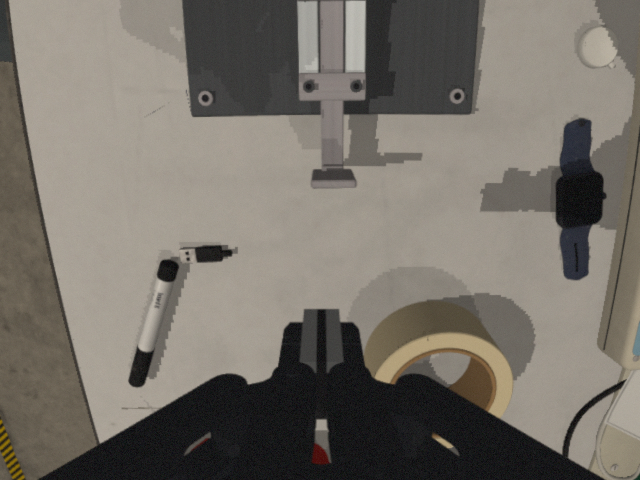

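The tab is at (334,178) with its outer face at v≈187. The shut fingers are clear of the spare roll and the marker. Next I descend behind the tab.

Run:
```python
from h import *
print(unproj("wrist",(334,184),.066))
```

```text
[ 0.54090419 -0.26359051  0.066     ]
```

Request:
inch_along:
  deltas: [-0.0017,0.0067,0.0667,0,0,0,0,-0.0017,0.0067,0.15,0,0,0,0,-0.0017,0.0067,0.1833,0,0,0,0,-0.0017,0.0067,0.1833,0,0,0,0,-0.0017,0.0067,0.1833,0,0,0,0]

```text
time: 10.07
eef_pos: [0.5398, -0.3067, 0.0483]
tcp_rot: [0.708, 0.707, 0.0, 0.002]
contact_force: [0.2, -0.3, 0.7]
opening: 0.001
finger_force: 0.0
```

Scaled: 0.05 m is 0.0833, 0.03 m is 0.05.

Request:
inch_along:
  deltas: [0.0167,0,0,0,0,0,0,0.0333,0,0,0,0,0,0,0.0417,0,0,0,0,0,0,0.05,0,0,0,0,0,0,0.0567,0,0,0,0,0,0,0.0633,0,0,0,0,0,0,0.07,0,0,0,0,0,0,0.0767,0,0,0,0,0,0,0.0833,0,0,0,0,0,0,0.0833,0,0,0,0,0,0]

```text
time: 11.32
eef_pos: [0.5386, -0.255, 0.0461]
tcp_rot: [0.707, 0.707, 0.0, -0.0]
contact_force: [0.4, -1.4, 0.6]
opening: -0.003
finger_force: 0.3
```

Scaled: 0.009 m is 0.015, 0.006 m is 0.01.

Request:
inch_along:
  deltas: [0.005,0,0,0,0,0,0,0.01,0,0,0,0,0,0,0.015,0,0,0,0,0,0,0.015,0,0,0,0,0,0]

```text
time: 11.82
eef_pos: [0.5385, -0.2461, 0.0461]
tcp_rot: [0.707, 0.707, 0.0, -0.0]
contact_force: [-0.7, -0.4, 0.3]
opening: -0.002
finger_force: 0.4
```

Request:
inch_along:
  deltas: [0.0033,0,0,0,0,0,0,0.0067,0,0,0,0,0,0,0.0067,0,0,0,0,0,0]

```text
time: 12.2
eef_pos: [0.5385, -0.2424, 0.0461]
tcp_rot: [0.707, 0.707, 0.0, -0.0]
contact_force: [0.3, -0.7, -0.4]
opening: -0.0
finger_force: 0.6
```

Scaled: 0.002 m is 0.0033, 0.001 m is 0.0017.

Request:
inch_along:
  deltas: [0.0017,0,0,0,0,0,0,0.0033,0,0,0,0,0,0,0.0033,0,0,0,0,0,0]

```text
time: 12.58
eef_pos: [0.5386, -0.2413, 0.0462]
tcp_rot: [0.707, 0.707, -0.0, 0.0]
contact_force: [-0.5, -3.5, -1.0]
opening: -0.001
finger_force: 2.4
```

Request:
inch_along:
  deltas: [0.0017,0,0,0,0,0,0,0.0033,0,0,0,0,0,0,0.0033,0,0,0,0,0,0]

```text
time: 12.95
eef_pos: [0.5386, -0.2412, 0.0464]
tcp_rot: [0.707, 0.707, -0.001, 0.002]
contact_force: [-1.0, -10.8, -4.0]
opening: 0.002
finger_force: 5.0
```

Run:
```python
from h import *
c=snap("top","pics/t4.png")
i=c["pixels"][210:270,240:350,::-1]; cv2.imwrite("pics/c4.png",cv2.resize(i,None,fx=7,fy=7,interpolation=cv2.INTER_CUBIC))
```

```text
(no output)
```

View pics/c4.png

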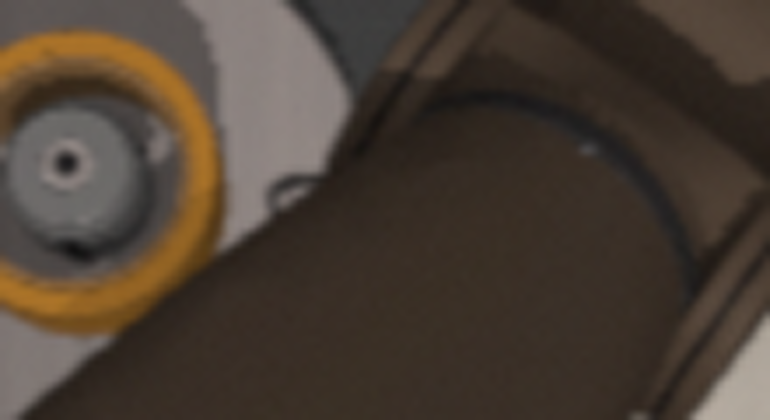

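The force rose to 11 N with no further travel, and the nose fills the slot to about 4 mm from its root at (275,190). The bar is against its stop, so I back off and hand in.

Scaled: -0.1 m is -0.1667, -0.05 m is -0.0833.

Request:
inch_along:
  deltas: [-0.0333,0,0,0,0,0,0,-0.0833,0,0,0,0,0,0,-0.0833,0,-0.0833,0,0,0,0,-0.0833,0,-0.1667,0,0,0,0,-0.0833,0,-0.1667,0,0,0,0,-0.0833,0,-0.1667,0,0,0,0]

```text
time: 13.75
eef_pos: [0.5383, -0.2883, 0.1459]
tcp_rot: [0.708, 0.707, 0.0, -0.001]
contact_force: [0.3, 0.4, 0.1]
opening: 0.003
finger_force: 0.0
```

Run:
```python
from h import *
snap("wrist","pics/w6.png")
```

```text
(no output)
```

View pics/w6.png

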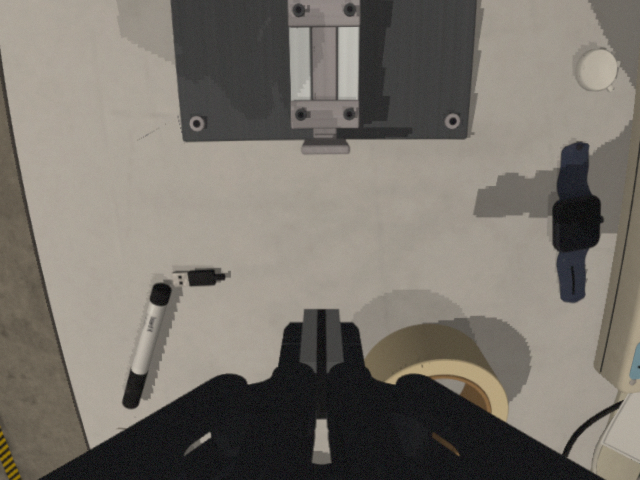

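The tab at (326,147) now sits close to the guide, the bystanders are undisturbed and the arm is clear.

```bash
python3 -c "
from h import *
print(unproj('wrist',(326,150),.066))
print(ctrl.sign_off())"
```

```text
[ 0.54061946 -0.22777951  0.066     ]
the job is handed in; nothing more can be done
None
```

The platter's slot is on the bar's line and the lock bar is pushed home against its stop (about 36 mm of travel by camera); the roll is still on the platter, the spare roll and marker look unmoved (I didn't check the tape gun), and the job was handed in at about 14 s with no verdict shown.

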